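Crank open the roof vent of the mushroom dryer

ROBOT

A 7-joint arm with a two-finger parallel gripper is mounted at the origin on the work surface. World frame = base frame: x ahead of the robot, y to its left, z up, the work surface at z = 0. Lengths are in m, angles in rad, forces in N, time in s.
With the tool pointing down it reaches from about 0.425 to 0.875 m from the base axis. Payload 8.4 kg.
Tool frame: the origin (TCP) lies on the front face of the gripper's body, between the roots of the fingers; the fingertips stand 73 mm ahead of it and the grasp point (between the pads) lies 54 mm ahead of it; z points along the fingers, y is the line along which they close (so a half turn about z gives the same grasp; the last joint's range is limited). The gripper opens to 85 mm and grips with 20 to 120 N. Pads are 22 mm wide; open, the fingers measure 114 mm over their backs; the gripper's body (76 mm by 85 mm) begins 54 mm behind the grasp point. The pads swing forward as they close: fully open they stand 13 mm farther back than shut.
Start: joints at [1.249, 0.333, 0.04, 1.465, -0.013, 1.343, -0.059], TCP at [0.144, -0.634, 0.304] pointing down, gripper open.
Joint ranges: [-2.58, 2.58], [-0.38, 2.09], [-1.3, 1.39], [0.25, 2.4], [-1.5, 4.64], [0.08, 2.09], [-2.65, 2.65]. Speed limits (rad/s): [2.22, 2.22, 2.79, 2.79, 3.14, 3.14, 3.14].

INTERFACE

Orientations are given as a unit quaternion [w, x, y, z].
In Python, from workcell import read_state, camera, camera_info, job_done gives the robot as it stands.
- The arm moves only by the tool drive_tool, never from a script. Its argument "deltas" is a list of rows, each an object with "claw": the closure, from -1 (fully open) to 1 (shut), so that 0 is half open; "travel": the shift along the world's x, y, z in m, a list of three; "angular": the turn, a rotation vector about the world's x, y, z in degrees, a list of three. In form: [{"claw": claw, "travel": [dx, dy, dz], "angular": [rx, ry, rz]}, ...]. A call has 1 to 20 rows; each row is the pose to reach, as a shift and turn from the pose commanded when the call began; what a row does not reach only later rows make up. A row lasts 1/12 s, in which the tool goes at most 41.7 mm and 7.16 degrees, less where a joint would pass 70% of its speed; a pose out of reach is approached as far as the arm can. A call with a gripper value outside its range is refused whole. The fingers move at their own pace and stop on an object; "squeeze" is the grip in N (left out, the last holds). Time passes only in rows, so rows that repeat a pose let the fingers close. It gives the time, the measured TCP pose, the force, the opening and the grip force at its end, in the units of the state.
- read_state(): the state, without advancing time (a new reading comes with each control period).
- camera(name): name is "scene" or "top"; returns the picture (400x640x3 uint8, red, green, blue); there is no depth.
- camera_info(name): a dict with "K" (3x3 intrinsics, pixels), "T" (4x4, takes a point from camera to world coordinates). Camera axes: x right, y down, z forward; pixel columns grow to the right and rows downward; lengths in m; the calibration is good to about 2 mm. A picture is of the moment at which its call begins. camera_info takes no time and is no camera call.
- job_done(): hands the job in; it is judged then, once.
The state is a dict: "time": time; "qpos": joint angles; "joint_vel": joint speeds; "tau": joint torques, N m; "eef_pos": TCP position; "ee_rot": TCP orientation; "ft_force": force on the tool from outside, world axes, zero at the start; "ft_torque": the same for the moment, N m; "gripper_width": opening from 0.0 (shut) to 1.0 (fully open); "grip_force": force on a finger pad.
Only numpy, scipy, OpenCV 4.12 (cv2) and the standard library are available. Lean on these libraries where they do the work, as an engineer would, in place of code of your own. Each camera call takes 0.05 s, during which the arm holds its last target. There are 200 camera calls.

TASK

The roof vent of the white mushroom dryer is shut, or all but shut. Take the crank with the square hub from the black tray, push it fully down over the dryer's square shaft and turn the shaft anticlockwise (seen from above) as far as it goes, about a quarter turn, so that the vent stands wide open; then lift the crank off and stand it back in the tray, upright on its hub. Leave the other crank, the one with the round hub, where it stands.

Things in the scene. Friction and masses are not known exactly. Their poses are not given: they have to be found in the camera images.
- crank_hub (a point): The crank to use, steel, 0.35 kg, standing in the tray. Hub: upright SQUARE block 36 x 36 mm, 50 tall, 24 mm square socket right through; this point is the hub's centre, 25 above its underside. z up, x along its flat arm (16 wide, 38 to 46 above the underside, 104 long from the hub axis) with a wooden knob (22 diameter, 40 tall) on top of its end. Grip the hub from above across its two y faces.
- shaft_top (a point): Tip centre of the upright shaft on the white dryer (240 mm square, 110 high, fixed); 162 above the cart. Shaft 20 mm square, top 12 tapered to 8 square; 40 below the tip is a flange, 54 wide, on which the hub rests (hub centre then 15 below the tip). x, y square to its faces, turning with it; z up. Crank fits at any quarter turn, with 2 mm play a side and 13 degrees free turning either way.
- vent (a joint): Turning of the shaft and the two steel vent blades fixed to it, rad, growing anticlockwise seen from above. 0 shut (blades cover the two dark openings in the roof), 1.57 wide open, hard stop at 1.66. Starts between 0 and 0.25. Light friction (0.12 N m) holds it where it is left.
- tray: Shallow black plastic tray, fixed, 250 mm (its x) by 340 mm (its y), 18 mm high, walls and floor 4 mm thick, z up; origin at the centre of its underside, on the cart top. It holds both cranks.
- spare_hub (a point): The other crank, to be left alone: same arm, knob and size, but a ROUND hub (36 mm diameter, 50 tall, 14 mm round hole). This point is its hub's centre, half-way up; x along its arm, z up. Which crank stands where in the tray varies, and so does the side of the robot on which tray and dryer stand.
Things that resemble listed ones, but are neither listed nor needed, are in the scene too. Leave any red or turquoise look-alike of the part that bears crank_hub alone.

How it is judged:
By the outcome, as a careful person would: the job done as asked, in the order asked, and still so for the second after the job is handed in, with the robot touching nothing.
It also fails if it takes over 64 s, if anything falls off the work surface, if the arm or the gripper's body presses on something with over 40 N, if the wrist force passes 120 N, or if a joint passes its speed limit or range.

## Working session

There is one attempt and no reset: what is moved stays moved. The work goes in short steps, Python scripts to look and compute and a tool call to move; the robot and the scene stay as the last step left them, time stands still between calls to the robot, and variables do not carry over. Pictures are saved under pics/ and viewed, at most 10 in all, crops included, and the job is handed in when it is done.

Besides the shell and the picture viewer there is one more tool, called after ">>>" as name([rows], argument=value, ...), one row to a line, values as JSON. drive_tool: Moves the arm, as the interface text tells. Its arguments: {"type":"object","properties":{"deltas":{"type":"array"},"squeeze":{"type":"number"}},"required":["deltas"]}

```bash
mkdir -p pics; python3 - <<'E'
from workcell import *
import cv2,numpy as np
np.set_printoptions(precision=4,suppress=True)
s=read_state();print(s)
for n in("scene","top"):
    cv2.imwrite(f"pics/{n}0.png",camera(n)[:,:,::-1]);i=camera_info(n);print(n,np.array(i["K"]),np.array(i["T"]))
E
```

```text
{'time': 0.0, 'qpos': array([ 1.2488,  0.3339,  0.0399,  1.4663, -0.0134,  1.3433, -0.0585]), 'joint_vel': array([ 0.0003, -0.0004, -0.    ,  0.0005,  0.0015,  0.0001, -0.0018]), 'tau': array([  0.0009, -65.856 ,   1.3658, -40.5569,   0.0167,   0.0123,
         0.    ]), 'eef_pos': array([ 0.1435, -0.6336,  0.303 ]), 'ee_rot': array([-0.0008,  0.9938,  0.1111, -0.0001]), 'ft_force': array([ 0.0823,  0.0126, -0.6972]), 'ft_torque': array([-0.0188, -0.0476, -0.0175]), 'grip_force': 0.0, 'gripper_width': 0.9959044258477143}
scene [[455.9298   0.     315.7608]
 [  0.     455.9298 207.065 ]
 [  0.       0.       1.    ]] [[-0.348   0.5925 -0.7265  1.3362]
 [ 0.9375  0.2225 -0.2676  0.4434]
 [ 0.0031 -0.7742 -0.6329  0.917 ]
 [ 0.      0.      0.      1.    ]]
top [[436.8143   0.     318.7976]
 [  0.     436.8143 203.186 ]
 [  0.       0.       1.    ]] [[ 0.009  -0.9871  0.1598  0.2368]
 [-0.9999 -0.0075  0.0101  0.1059]
 [-0.0088 -0.1599 -0.9871  1.3461]
 [ 0.      0.      0.      1.    ]]
```

View pics/scene0.png

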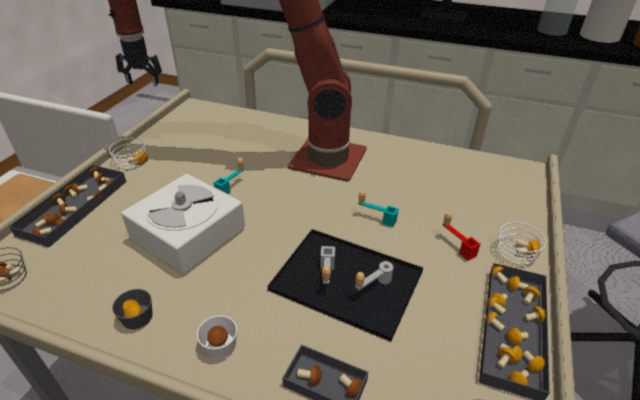

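View pics/top0.png

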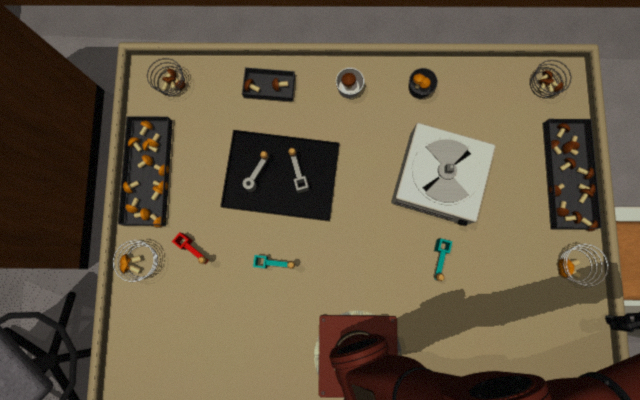

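The square-hub crank is at about (300,184) in the top view and (328,253) in the scene view. The round one is at (250,184) and (385,270), and the shaft is at (448,170) and (180,198). I'll zoom in on these next.

```bash
python3 - <<'E'
import cv2,numpy as np
t=cv2.imread("pics/top0.png");s=cv2.imread("pics/scene0.png")
z=lambda im,x,y,w,h:cv2.resize(im[y:y+h,x:x+w],(400,300),interpolation=cv2.INTER_CUBIC)
# 8x for hub (50x37.5) ; use 48x36 
a=np.vstack([np.hstack([z(t,275,145,64,48),z(s,300,240,64,48)]),np.hstack([z(t,404,132,88,66),z(s,136,170,88,66)])])
cv2.imwrite("pics/crops1.png",a)
E
```

```text
(no output)
```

View pics/crops1.png

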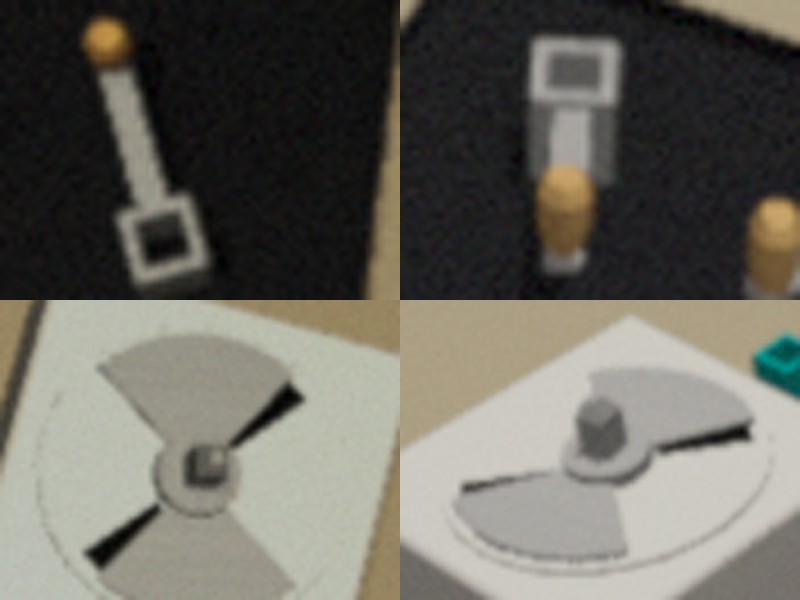

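Top-left crop: the square hub's top ring is centred near (301,183), with the knob at (292,152). In the scene view its ring is near (328,251). The shaft tip is about (451,167) in top and (180,192) in scene, and the flange about (447,170) in top. The vent is slightly open, with dark slivers on the clockwise sides of the blades.

```bash
cat > h.py <<'E'
import cv2,numpy as np
from workcell import *
np.set_printoptions(precision=4,suppress=True)
I={n:{k:np.array(v) for k,v in camera_info(n).items() if k in"KT"} for n in("scene","top")}
def ray(n,p):
    K,T=I[n]["K"],I[n]["T"];d=T[:3,:3]@np.linalg.solve(K,[p[0],p[1],1]);return T[:3,3],d/np.linalg.norm(d)
def plane(n,p,z):
    o,d=ray(n,p);return (o+d*(z-o[2])/d[2])
def tri(pt,ps):
    o1,d1=ray("top",pt);o2,d2=ray("scene",ps)
    a=np.linalg.lstsq(np.c_[d1,-d2],o2-o1,rcond=None)[0];p,q=o1+d1*a[0],o2+d2*a[1]
    return (p+q)/2,np.linalg.norm(p-q)
E
python3 - <<'E'
from h import *
c=lambda x,y,s,ox,oy:np.array([(x+.5)/s-.5+ox,(y+.5)/s-.5+oy])
T=[c(x,y,6.25,275,145) for x,y in[(115,210),(192,193),(212,262),(135,283)]]
S=[c(x,y,6.25,300,240) for x,y in[(130,37),(222,38),(218,105),(128,103)]]
print("hub",tri(np.mean(T,0),np.mean(S,0)))
print("top corners@.054",np.array([plane("top",p,.054) for p in T]),"\nscene",np.array([plane("scene",p,.054) for p in S]))
k=plane("top",c(107,42,6.25,275,145),.085);print("knob",k)
t=4.545
print("tip",tri(c(212,158,t,404,132),c(201,98,t,136,170)))
print("flange",tri(c(196,173,t,404,132),c(207,155,t,136,170)))
for z in(.122,.162):print(z,plane("top",c(196,173,t,404,132),z),plane("scene",c(207,155,t,136,170),z),plane("top",c(212,158,t,404,132),z),plane("scene",c(201,98,t,136,170),z))
B=np.array([plane("top",c(x,y,t,404,132),.118)[:2] for x,y in[(97,70),(296,83),(300,97),(97,270),(86,253)]])
print("blade pts",B)
# contours: dryer roof, knob/hub masks, tray
im=cv2.imread("pics/top0.png");h=cv2.cvtColor(im,cv2.COLOR_BGR2HSV)
m=((h[...,2]>150)&(h[...,1]<35)).astype(np.uint8);m[:,:390]=0;m[:,500:]=0;m[:120]=0;m[225:]=0
cs=max(cv2.findContours(m,0,2)[0],key=cv2.contourArea);r=cv2.boxPoints(cv2.minAreaRect(cs));R=np.array([plane("top",p,.11)[:2] for p in r]);print("roof",r,R,R.mean(0))
m=(h[...,2]<50).astype(np.uint8);m[:,:215]=0;m[:,345:]=0;m[:125]=0;m[225:]=0
cs=max(cv2.findContours(m,0,2)[0],key=cv2.contourArea);r=cv2.boxPoints(cv2.minAreaRect(cs));R=np.array([plane("top",p,.018)[:2] for p in r]);print("tray",r,R,R.mean(0))
E
```

```text
hub (array([0.5089, 0.1735, 0.0549]), np.float64(0.0015970146613855211))
top corners@.054 [[0.522  0.198  0.054 ]
 [0.5307 0.1608 0.054 ]
 [0.4967 0.1507 0.054 ]
 [0.4861 0.1877 0.054 ]] 
scene [[0.4955 0.1476 0.054 ]
 [0.4821 0.1852 0.054 ]
 [0.5212 0.1964 0.054 ]
 [0.5334 0.1604 0.054 ]]
knob [0.5972 0.2012 0.085 ]
tip (array([ 0.5352, -0.2467,  0.1615]), np.float64(0.0010926842154270655))
flange (array([ 0.5367, -0.2499,  0.1176]), np.float64(0.0025891839106498204))
0.122 [ 0.535  -0.2474  0.122 ] [ 0.5412 -0.2476  0.122 ] [ 0.5448 -0.2579  0.122 ] [ 0.4933 -0.2834  0.122 ]
0.162 [ 0.5253 -0.2359  0.162 ] [ 0.5812 -0.2128  0.162 ] [ 0.5348 -0.246   0.162 ] [ 0.5357 -0.2468  0.162 ]
blade pts [[ 0.6031 -0.1881]
 [ 0.5953 -0.3144]
 [ 0.5861 -0.3165]
 [ 0.4731 -0.1842]
 [ 0.4839 -0.1776]]
roof [[395.7393 198.106 ]
 [416.9957 122.7424]
 [496.8008 145.2515]
 [475.5444 220.6151]] [[ 0.4533 -0.1019]
 [ 0.6794 -0.1688]
 [ 0.6121 -0.3994]
 [ 0.3901 -0.3269]] [ 0.5337 -0.2492]
tray [[220.6769 206.5846]
 [230.3846 128.9231]
 [338.6923 142.4615]
 [328.9846 220.1231]] [[0.4389 0.4219]
 [0.6884 0.4023]
 [0.646  0.0586]
 [0.3995 0.0879]] [0.5432 0.2427]
```

>>> drive_tool([
  {"claw":-1,"travel":[0.03,0.02,0],"angular":[0,0,0]},
  {"claw":-1,"travel":[0.18,0.16,0],"angular":[0,0,0]},
  {"claw":-1,"travel":[0.18,0.16,0],"angular":[0,0,0]},
  {"claw":-1,"travel":[0.18,0.16,0],"angular":[0,0,0]},
  {"claw":-1,"travel":[0.18,0.16,0],"angular":[0,0,0]},
  {"claw":-1,"travel":[0.18,0.16,0],"angular":[0,0,0]},
  {"claw":-1,"travel":[0.356,0.334,0],"angular":[0,0,0]},
  {"claw":-1,"travel":[0.356,0.334,0],"angular":[0,0,0]},
  {"claw":-1,"travel":[0.356,0.334,0],"angular":[0,0,0]},
  {"claw":-1,"travel":[0.356,0.334,0],"angular":[0,0,0]},
  {"claw":-1,"travel":[0.356,0.334,0],"angular":[0,0,0]},
  {"claw":-1,"travel":[0.356,0.334,0],"angular":[0,0,0]},
  {"claw":-1,"travel":[0.356,0.334,0],"angular":[0,0,0]},
  {"claw":-1,"travel":[0.356,0.334,0],"angular":[0,0,0]},
])

```text
time: 1.27
eef_pos: [0.5012, -0.2972, 0.3034]
ee_rot: [-0.001, 0.994, 0.114, -0.0]
ft_force: [-0.3, -1.5, -0.4]
gripper_width: 1.0
grip_force: 0.0
```

>>> drive_tool([
  {"claw":-1,"travel":[0.003,0.03,0],"angular":[0,0,0]},
  {"claw":-1,"travel":[0.009,0.3,0],"angular":[0,0,3.7]},
  {"claw":-1,"travel":[0.009,0.3,0],"angular":[0,0,3.7]},
  {"claw":-1,"travel":[0.009,0.3,0],"angular":[0,0,3.7]},
  {"claw":-1,"travel":[0.009,0.3,0],"angular":[0,0,3.7]},
  {"claw":-1,"travel":[0.009,0.3,0],"angular":[0,0,3.7]},
  {"claw":-1,"travel":[0.009,0.3,0],"angular":[0,0,3.7]},
  {"claw":-1,"travel":[0.009,0.3,0],"angular":[0,0,3.7]},
  {"claw":-1,"travel":[0.009,0.474,-0.104],"angular":[0,0,3.7]},
  {"claw":-1,"travel":[0.009,0.474,-0.104],"angular":[0,0,3.7]},
  {"claw":-1,"travel":[0.009,0.474,-0.104],"angular":[0,0,3.7]},
  {"claw":-1,"travel":[0.009,0.474,-0.104],"angular":[0,0,3.7]},
  {"claw":-1,"travel":[0.009,0.474,-0.104],"angular":[0,0,3.7]},
  {"claw":-1,"travel":[0.009,0.474,-0.104],"angular":[0,0,3.7]},
  {"claw":-1,"travel":[0.009,0.474,-0.104],"angular":[0,0,3.7]},
  {"claw":-1,"travel":[0.009,0.474,-0.104],"angular":[0,0,3.7]},
])

```text
time: 2.6
eef_pos: [0.509, 0.1725, 0.1997]
ee_rot: [0.0, 0.99, 0.142, -0.0]
ft_force: [-0.4, -0.4, 0.7]
gripper_width: 1.002
grip_force: 0.0
```

```bash
python3 - <<'E'
from h import *
s=read_state();print(s['time'],s['eef_pos'],s['ee_rot'],s['qpos'])
t=camera("top")[:,:,::-1];c=camera("scene")[:,:,::-1]
z=lambda im,x,y,w,h:cv2.resize(im[y:y+h,x:x+w],(400,300),interpolation=cv2.INTER_CUBIC)
cv2.imwrite("pics/c2.png",np.hstack([z(c,260,180,160,120),z(t,404,132,88,66)]))
E
```

```text
2.6 [0.509  0.1725 0.1997] [ 0.0004  0.9898  0.1424 -0.0003] [ 0.1498  0.2483 -0.633   1.8403  0.164   1.1059 -1.8276]
```

View pics/c2.png

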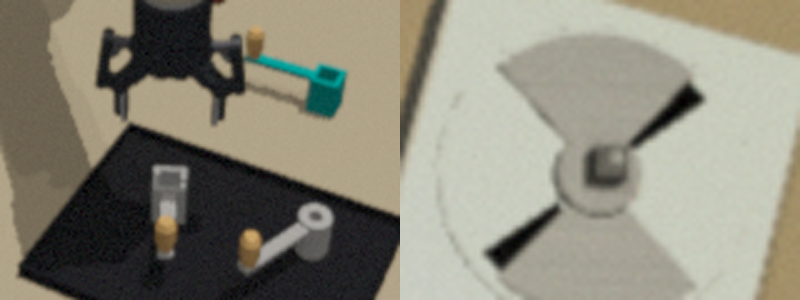

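The gripper hangs right above the square hub, with the fingers straddling its y faces. Now I'll descend and grip.

>>> drive_tool([
  {"claw":-1,"travel":[0,0.001,-0.03],"angular":[0,0,0]},
  {"claw":-1,"travel":[0,0.001,-0.06],"angular":[0,0,0]},
  {"claw":-1,"travel":[0,0.001,-0.085],"angular":[0,0,0]},
  {"claw":-1,"travel":[0,0.001,-0.1],"angular":[0,0,0]},
  {"claw":-1,"travel":[0,0.001,-0.109],"angular":[0,0,0]},
  {"claw":-1,"travel":[0,0.001,-0.114],"angular":[0,0,0]},
  {"claw":-1,"travel":[0,0.001,-0.114],"angular":[0,0,0]},
  {"claw":-1,"travel":[0,0.001,-0.114],"angular":[0,0,0]},
  {"claw":1,"travel":[0,0.001,-0.114],"angular":[0,0,0]},
  {"claw":1,"travel":[0,0.001,-0.114],"angular":[0,0,0]},
  {"claw":1,"travel":[0,0.001,-0.114],"angular":[0,0,0]},
  {"claw":1,"travel":[0,0.001,-0.114],"angular":[0,0,0]},
  {"claw":1,"travel":[0,0.001,-0.114],"angular":[0,0,0]},
  {"claw":1,"travel":[0,0.001,-0.114],"angular":[0,0,0]},
  {"claw":1,"travel":[0,0.001,-0.114],"angular":[0,0,0]},
  {"claw":1,"travel":[0,0.001,-0.114],"angular":[0,0,0]},
  {"claw":1,"travel":[0,0.001,-0.114],"angular":[0,0,0]},
  {"claw":1,"travel":[0,0.001,-0.114],"angular":[0,0,0]},
], squeeze=70)

```text
time: 4.2
eef_pos: [0.509, 0.1752, 0.0865]
ee_rot: [0.0, 0.99, 0.143, 0.0]
ft_force: [-0.0, -1.1, 6.0]
gripper_width: 0.415
grip_force: 70.5
```

>>> drive_tool([
  {"claw":1,"travel":[0,0,0.01],"angular":[0,0,0]},
  {"claw":1,"travel":[0,0,0.03],"angular":[0,0,0]},
  {"claw":1,"travel":[0,0,0.06],"angular":[0,0,0]},
  {"claw":1,"travel":[0,0,0.09],"angular":[0,0,0]},
  {"claw":1,"travel":[0,0,0.12],"angular":[0,0,0]},
  {"claw":1,"travel":[0,0,0.15],"angular":[0,0,0]},
  {"claw":1,"travel":[0,0,0.175],"angular":[0,0,0]},
  {"claw":1,"travel":[0,0,0.185],"angular":[0,0,0]},
  {"claw":1,"travel":[0,0,0.185],"angular":[0,0,0]},
])

```text
time: 4.95
eef_pos: [0.5093, 0.1756, 0.2733]
ee_rot: [-0.0, 0.99, 0.143, 0.002]
ft_force: [-0.2, 0.2, -4.1]
gripper_width: 0.413
grip_force: 70.2
```

>>> drive_tool([
  {"claw":1,"travel":[0.001,-0.01,0],"angular":[0,0,-1]},
  {"claw":1,"travel":[0.002,-0.03,0],"angular":[0,0,-2]},
  {"claw":1,"travel":[0.004,-0.06,0],"angular":[0,0,-3]},
  {"claw":1,"travel":[0.006,-0.09,0],"angular":[0,0,-5]},
  {"claw":1,"travel":[0.008,-0.12,0],"angular":[0,0,-6]},
  {"claw":1,"travel":[0.01,-0.15,0],"angular":[0,0,-8]},
  {"claw":1,"travel":[0.012,-0.18,0],"angular":[0,0,-9]},
  {"claw":1,"travel":[0.014,-0.21,0],"angular":[0,0,-10]},
  {"claw":1,"travel":[0.016,-0.24,0],"angular":[0,0,-12]},
  {"claw":1,"travel":[0.018,-0.27,0],"angular":[0,0,-13]},
  {"claw":1,"travel":[0.02,-0.3,0],"angular":[0,0,-15]},
  {"claw":1,"travel":[0.022,-0.33,0],"angular":[0,0,-17]},
  {"claw":1,"travel":[0.024,-0.36,0],"angular":[0,0,-18]},
  {"claw":1,"travel":[0.025,-0.39,0],"angular":[0,0,-19]},
  {"claw":1,"travel":[0.026,-0.41,0],"angular":[0,0,-20]},
  {"claw":1,"travel":[0.026,-0.4215,0],"angular":[0,0,-20.4]},
  {"claw":1,"travel":[0.026,-0.4215,0],"angular":[0,0,-20.4]},
  {"claw":1,"travel":[0.026,-0.4215,0],"angular":[0,0,-20.4]},
  {"claw":1,"travel":[0.026,-0.4215,0],"angular":[0,0,-20.4]},
])

```text
time: 6.53
eef_pos: [0.5349, -0.2444, 0.2705]
ee_rot: [-0.001, 0.999, -0.033, -0.0]
ft_force: [0.9, 0.9, -3.1]
gripper_width: 0.414
grip_force: 70.3
```

```bash
python3 - <<'E'
from h import *
s=read_state();print(s['time'],s['eef_pos'],s['ee_rot'],s['qpos'],s['ft_force'],s['ft_torque'])
t=camera("top")[:,:,::-1];c=camera("scene")[:,:,::-1]
z=lambda im,x,y,w,h:cv2.resize(im[y:y+h,x:x+w],(400,300),interpolation=cv2.INTER_CUBIC)
cv2.imwrite("pics/c3.png",np.hstack([z(c,120,120,120,90),z(t,404,112,120,90)]))
E
```

```text
6.5333 [ 0.5349 -0.2444  0.2705] [-0.0007  0.9994 -0.0332 -0.0003] [ 0.6198  0.2483 -0.314   1.6519  0.0788  1.2548 -1.3469] [ 0.8715  0.8968 -3.1093] [0.0368 0.0163 0.005 ]
```

View pics/c3.png

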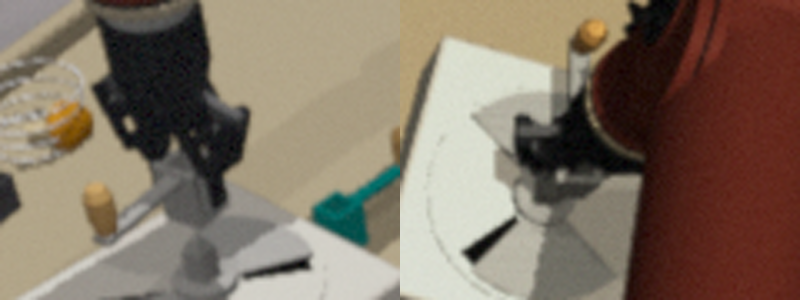

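```bash
python3 - <<'E'
from h import *
print(tri((461.6,121.6),(149.3,176.5)))
print(plane("top",(461.6,121.6),.27), plane("scene",(149.3,176.5),.27),plane("scene",(151.2,190.5),.236))
E
```

```text
(array([ 0.6264, -0.2487,  0.2705]), np.float64(0.002764013153588967))
[ 0.6258 -0.2475  0.27  ] [ 0.6258 -0.2509  0.27  ] [ 0.6366 -0.2467  0.236 ]
```

>>> drive_tool([
  {"claw":1,"travel":[0,-0.002,-0.01],"angular":[0,0,0]},
  {"claw":1,"travel":[0,-0.002,-0.02],"angular":[0,0,0]},
  {"claw":1,"travel":[0,-0.002,-0.025],"angular":[0,0,0]},
  {"claw":1,"travel":[0,-0.002,-0.03],"angular":[0,0,0]},
  {"claw":1,"travel":[0,-0.002,-0.035],"angular":[0,0,0]},
  {"claw":1,"travel":[0,-0.002,-0.038],"angular":[0,0,0]},
  {"claw":1,"travel":[0,-0.002,-0.04],"angular":[0,0,0]},
  {"claw":1,"travel":[0,-0.002,-0.042],"angular":[0,0,0]},
  {"claw":1,"travel":[0,-0.002,-0.042],"angular":[0,0,0]},
])

```text
time: 7.38
eef_pos: [0.5351, -0.2488, 0.229]
ee_rot: [0.0, 0.999, -0.034, 0.001]
ft_force: [4.9, -3.4, -5.0]
gripper_width: 0.413
grip_force: 70.4
```

>>> drive_tool([
  {"claw":1,"travel":[0.001,0,-0.004],"angular":[0,0,0]},
  {"claw":1,"travel":[0.001,0,-0.008],"angular":[0,0,0]},
  {"claw":1,"travel":[0.001,0,-0.012],"angular":[0,0,0]},
  {"claw":1,"travel":[0.001,0,-0.016],"angular":[0,0,0]},
  {"claw":1,"travel":[0.001,0,-0.02],"angular":[0,0,0]},
  {"claw":1,"travel":[0.001,0,-0.022],"angular":[0,0,0]},
  {"claw":1,"travel":[0.001,0,-0.022],"angular":[0,0,0]},
])

```text
time: 7.97
eef_pos: [0.5354, -0.2489, 0.2062]
ee_rot: [0.0, 0.999, -0.035, -0.0]
ft_force: [2.9, -6.7, -6.5]
gripper_width: 0.416
grip_force: 70.3
```

>>> drive_tool([
  {"claw":1,"travel":[0,-0.001,-0.001],"angular":[0,0,0]},
  {"claw":1,"travel":[0,-0.001,-0.002],"angular":[0,0,0]},
  {"claw":1,"travel":[0,-0.001,-0.003],"angular":[0,0,0]},
  {"claw":1,"travel":[0,-0.001,-0.003],"angular":[0,0,0]},
  {"claw":1,"travel":[0,-0.001,-0.003],"angular":[0,0,0]},
])

```text
time: 8.38
eef_pos: [0.5355, -0.249, 0.2046]
ee_rot: [-0.0, 0.999, -0.034, -0.0]
ft_force: [-3.2, -1.1, 5.7]
gripper_width: 0.414
grip_force: 71.7
```

>>> drive_tool([
  {"claw":1,"travel":[0,0,0],"angular":[0,0,2]},
  {"claw":1,"travel":[0,0,0],"angular":[0,0,5]},
  {"claw":1,"travel":[0,0,0],"angular":[0,0,8]},
  {"claw":1,"travel":[0,0,0],"angular":[0,0,11]},
  {"claw":1,"travel":[0,0,0],"angular":[0,0,14]},
  {"claw":1,"travel":[0,0,0],"angular":[0,0,17]},
  {"claw":1,"travel":[0,0,0],"angular":[0,0,20]},
  {"claw":1,"travel":[0,0,0],"angular":[0,0,23]},
  {"claw":1,"travel":[0,0,0],"angular":[0,0,26]},
  {"claw":1,"travel":[0,0,0],"angular":[0,0,29]},
  {"claw":1,"travel":[0,0,0],"angular":[0,0,32]},
  {"claw":1,"travel":[0,0,0],"angular":[0,0,35]},
  {"claw":1,"travel":[0,0,0],"angular":[0,0,38]},
  {"claw":1,"travel":[0,0,0],"angular":[0,0,41]},
  {"claw":1,"travel":[0,0,0],"angular":[0,0,44]},
  {"claw":1,"travel":[0,0,0],"angular":[0,0,46]},
  {"claw":1,"travel":[0,0,0],"angular":[0,0,46]},
])

```text
time: 9.8
eef_pos: [0.5363, -0.2493, 0.2046]
ee_rot: [0.0, 0.933, 0.36, 0.001]
ft_force: [2.4, -1.6, 3.1]
gripper_width: 0.416
grip_force: 71.1
```

```bash
python3 - <<'E'
from h import *
s=read_state();print(s['time'],s['eef_pos'],s['ee_rot'],s['qpos'],s['ft_force'],s['ft_torque'])
E
```

```text
9.8 [ 0.5363 -0.2493  0.2046] [0.0004 0.9331 0.3597 0.0007] [ 0.7143  0.3195 -0.4248  1.7165  0.1429  1.1346 -0.5867] [ 2.4467 -1.6047  3.0812] [-0.4084 -0.4136  0.0141]
```

>>> drive_tool([
  {"claw":1,"travel":[0,0,0],"angular":[0,0,2]},
  {"claw":1,"travel":[0,0,0],"angular":[0,0,5]},
  {"claw":1,"travel":[0,0,0],"angular":[0,0,8]},
  {"claw":1,"travel":[0,0,0],"angular":[0,0,11]},
  {"claw":1,"travel":[0,0,0],"angular":[0,0,14]},
  {"claw":1,"travel":[0,0,0],"angular":[0,0,17]},
  {"claw":1,"travel":[0,0,0],"angular":[0,0,20]},
  {"claw":1,"travel":[0,0,0],"angular":[0,0,23]},
  {"claw":1,"travel":[0,0,0],"angular":[0,0,26]},
  {"claw":1,"travel":[0,0,0],"angular":[0,0,29]},
  {"claw":1,"travel":[0,0,0],"angular":[0,0,32]},
  {"claw":1,"travel":[0,0,0],"angular":[0,0,34]},
  {"claw":1,"travel":[0,0,0],"angular":[0,0,36]},
  {"claw":1,"travel":[0,0,0],"angular":[0,0,38]},
  {"claw":1,"travel":[0,0,0],"angular":[0,0,40]},
  {"claw":1,"travel":[0,0,0],"angular":[0,0,40]},
])

```text
time: 11.13
eef_pos: [0.5353, -0.2487, 0.2046]
ee_rot: [-0.001, 0.754, 0.657, -0.0]
ft_force: [-4.3, 1.1, 8.5]
gripper_width: 0.416
grip_force: 71.9
```

```bash
python3 - <<'E'
from h import *
s=read_state();print(s['time'],s['eef_pos'],s['ee_rot'],s['qpos'],s['ft_force'],s['ft_torque'])
t=camera("top")[:,:,::-1];c=camera("scene")[:,:,::-1]
z=lambda im,x,y,w,h:cv2.resize(im[y:y+h,x:x+w],(400,300),interpolation=cv2.INTER_CUBIC)
cv2.imwrite("pics/c4.png",np.hstack([z(c,120,140,140,105),z(t,390,112,120,90)]))
E
```

```text
11.1333 [ 0.5353 -0.2487  0.2046] [-0.0006  0.754   0.6569 -0.0002] [ 0.8002  0.3352 -0.5313  1.713   0.1837  1.1445  0.0792] [-4.2609  1.0964  8.5411] [ 0.2221  0.8555 -0.055 ]
```

View pics/c4.png

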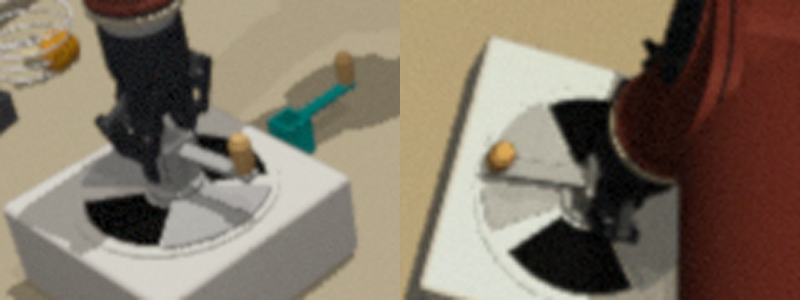

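The vent has turned most of the way: the openings are dark and the blade's trailing edge still shows a little. I'll keep going gently until it reaches the stop.

>>> drive_tool([
  {"claw":1,"travel":[0,0,0],"angular":[0,0,1.5]},
  {"claw":1,"travel":[0,0,0],"angular":[0,0,3]},
  {"claw":1,"travel":[0,0,0],"angular":[0,0,4.5]},
  {"claw":1,"travel":[0,0,0],"angular":[0,0,6]},
  {"claw":1,"travel":[0,0,0],"angular":[0,0,6]},
  {"claw":1,"travel":[0,0,0],"angular":[0,0,6]},
])

```text
time: 11.73
eef_pos: [0.5351, -0.2487, 0.2046]
ee_rot: [-0.001, 0.719, 0.695, -0.0]
ft_force: [-4.7, 0.9, 7.4]
gripper_width: 0.412
grip_force: 72.0
```

```bash
python3 - <<'E'
from h import *
s=read_state();print(s['time'],s['eef_pos'],s['ee_rot'],s['ft_force'],s['ft_torque'],2*np.degrees(np.arctan2(s['ee_rot'][2],s['ee_rot'][1])))
E
```

```text
11.7333 [ 0.5351 -0.2487  0.2046] [-0.0007  0.7192  0.6948 -0.0003] [-4.6545  0.8602  7.4043] [ 0.2295  1.1254 -0.0072] 88.01508569610579
```

>>> drive_tool([
  {"claw":1,"travel":[0,0,0],"angular":[0,0,1]},
  {"claw":1,"travel":[0,0,0],"angular":[0,0,2]},
  {"claw":1,"travel":[0,0,0],"angular":[0,0,3]},
  {"claw":1,"travel":[0,0,0],"angular":[0,0,4]},
  {"claw":1,"travel":[0,0,0],"angular":[0,0,4]},
  {"claw":1,"travel":[0,0,0],"angular":[0,0,4]},
])

```text
time: 12.23
eef_pos: [0.535, -0.2487, 0.2046]
ee_rot: [-0.001, 0.695, 0.719, -0.0]
ft_force: [-6.6, 0.8, 9.3]
gripper_width: 0.412
grip_force: 72.0
```

```bash
python3 - <<'E'
from h import *
s=read_state();print(s['time'],s['eef_pos'],s['ee_rot'],s['ft_force'],s['ft_torque'],2*np.degrees(np.arctan2(s['ee_rot'][2],s['ee_rot'][1])))
E
```

```text
12.2333 [ 0.535  -0.2487  0.2046] [-0.0008  0.6946  0.7194 -0.0004] [-6.5507  0.8222  9.3093] [0.2425 1.2348 0.0544] 92.00765847044278
```

>>> drive_tool([
  {"claw":1,"travel":[0,0,0],"angular":[0,0,1]},
  {"claw":1,"travel":[0,0,0],"angular":[0,0,2]},
  {"claw":1,"travel":[0,0,0],"angular":[0,0,3]},
  {"claw":1,"travel":[0,0,0],"angular":[0,0,4]},
  {"claw":1,"travel":[0,0,0],"angular":[0,0,4]},
])

```text
time: 12.65
eef_pos: [0.5349, -0.2487, 0.2045]
ee_rot: [-0.001, 0.669, 0.743, -0.0]
ft_force: [-7.3, 2.4, 9.4]
gripper_width: 0.415
grip_force: 72.2
```

```bash
python3 - <<'E'
from h import *
s=read_state();print(s['time'],s['eef_pos'],s['ee_rot'],s['ft_force'],s['ft_torque'],2*np.degrees(np.arctan2(s['ee_rot'][2],s['ee_rot'][1])))
E
```

```text
12.65 [ 0.5349 -0.2487  0.2045] [-0.0011  0.6694  0.7429 -0.0002] [-7.2752  2.3612  9.4357] [ 0.4278  1.3566 -0.8305] 95.96400736319032
```

>>> drive_tool([
  {"claw":1,"travel":[0,0,0],"angular":[0,0,1]},
  {"claw":1,"travel":[0,0,0],"angular":[0,0,1.5]},
  {"claw":1,"travel":[0,0,0],"angular":[0,0,1.5]},
])

```text
time: 12.9
eef_pos: [0.5348, -0.2487, 0.2045]
ee_rot: [-0.001, 0.66, 0.751, -0.0]
ft_force: [-7.5, 2.4, 10.3]
gripper_width: 0.413
grip_force: 72.3
```

```bash
python3 - <<'E'
from h import *
s=read_state();print(s['time'],s['eef_pos'],s['ee_rot'],s['ft_force'],s['ft_torque'],2*np.degrees(np.arctan2(s['ee_rot'][2],s['ee_rot'][1])))
E
```

```text
12.9 [ 0.5348 -0.2487  0.2045] [-0.0012  0.6601  0.7512 -0.0001] [-7.4832  2.3697 10.2738] [ 0.5151  1.3537 -1.4201] 97.39005242077425
```

The torque climbs to -1.4 N m, so the vent is at its stop. I'll back off within the free play and lift off.

>>> drive_tool([
  {"claw":1,"travel":[-0.0005,0,0],"angular":[0,0,-3]},
  {"claw":1,"travel":[-0.001,0,0],"angular":[0,0,-6]},
  {"claw":1,"travel":[-0.001,0,0],"angular":[0,0,-9]},
  {"claw":1,"travel":[-0.001,0,0],"angular":[0,0,-12]},
  {"claw":1,"travel":[-0.001,0,0],"angular":[0,0,-13]},
  {"claw":1,"travel":[-0.001,0,0.004],"angular":[0,0,-13]},
  {"claw":1,"travel":[-0.001,0,0.008],"angular":[0,0,-13]},
  {"claw":1,"travel":[-0.001,0,0.014],"angular":[0,0,-13]},
  {"claw":1,"travel":[-0.001,0,0.022],"angular":[0,0,-13]},
  {"claw":1,"travel":[-0.001,0,0.032],"angular":[0,0,-13]},
  {"claw":1,"travel":[-0.001,0,0.042],"angular":[0,0,-13]},
  {"claw":1,"travel":[-0.001,0,0.055],"angular":[0,0,-13]},
  {"claw":1,"travel":[-0.001,0,0.07],"angular":[0,0,-13]},
  {"claw":1,"travel":[-0.001,0,0.08],"angular":[0,0,-13]},
  {"claw":1,"travel":[-0.001,0,0.08],"angular":[0,0,-13]},
])

```text
time: 14.15
eef_pos: [0.5356, -0.2497, 0.2872]
ee_rot: [0.002, 0.74, 0.673, 0.001]
ft_force: [1.5, -0.0, -2.4]
gripper_width: 0.412
grip_force: 70.8
```

```bash
python3 - <<'E'
from h import *
s=read_state();print(s['time'],s['eef_pos'],s['ee_rot'],s['qpos'],s['ft_force'],s['ft_torque'],2*np.degrees(np.arctan2(s['ee_rot'][2],s['ee_rot'][1])))
t=camera("top")[:,:,::-1];c=camera("scene")[:,:,::-1]
z=lambda im,x,y,w,h:cv2.resize(im[y:y+h,x:x+w],(400,300),interpolation=cv2.INTER_CUBIC)
cv2.imwrite("pics/c5.png",np.hstack([z(c,120,140,140,105),z(t,390,112,120,90)]))
E
```

```text
14.15 [ 0.5356 -0.2497  0.2872] [0.002  0.7399 0.6728 0.0007] [ 0.8198  0.2686 -0.5483  1.6168  0.1453  1.2926  0.1532] [ 1.5032 -0.0067 -2.3616] [-0.057  -0.0337  0.009 ] 84.56174691188147
```

View pics/c5.png

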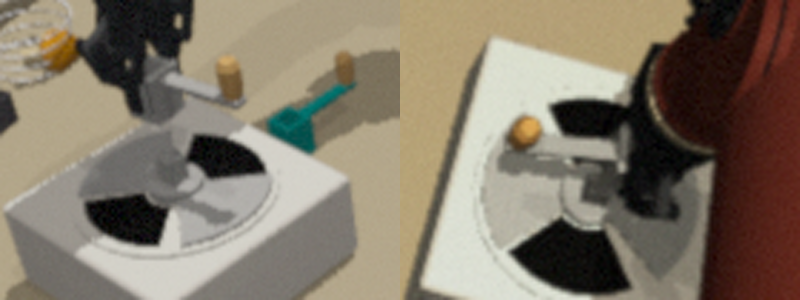

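The vent stands wide open and the crank is clear of the shaft. Next I'll carry it back to the tray.

>>> drive_tool([
  {"claw":1,"travel":[0,0.01,0],"angular":[0,0,-2]},
  {"claw":1,"travel":[-0.001,0.03,0],"angular":[0,0,-5]},
  {"claw":1,"travel":[-0.003,0.055,0],"angular":[0,0,-9]},
  {"claw":1,"travel":[-0.005,0.08,0],"angular":[0,0,-13]},
  {"claw":1,"travel":[-0.007,0.105,0],"angular":[0,0,-17]},
  {"claw":1,"travel":[-0.008,0.13,0],"angular":[0,0,-21]},
  {"claw":1,"travel":[-0.01,0.155,0],"angular":[0,0,-25]},
  {"claw":1,"travel":[-0.012,0.18,0],"angular":[0,0,-29]},
  {"claw":1,"travel":[-0.013,0.205,0],"angular":[0,0,-33]},
  {"claw":1,"travel":[-0.015,0.23,0],"angular":[0,0,-37]},
  {"claw":1,"travel":[-0.016,0.255,0],"angular":[0,0,-41]},
  {"claw":1,"travel":[-0.018,0.28,0],"angular":[0,0,-45]},
  {"claw":1,"travel":[-0.02,0.305,0],"angular":[0,0,-49]},
  {"claw":1,"travel":[-0.021,0.33,0],"angular":[0,0,-53]},
  {"claw":1,"travel":[-0.023,0.355,0],"angular":[0,0,-57]},
  {"claw":1,"travel":[-0.024,0.38,0],"angular":[0,0,-61]},
  {"claw":1,"travel":[-0.026,0.4,0],"angular":[0,0,-65]},
  {"claw":1,"travel":[-0.0265,0.415,0],"angular":[0,0,-67]},
  {"claw":1,"travel":[-0.0265,0.4245,0],"angular":[0,0,-68]},
  {"claw":1,"travel":[-0.0265,0.4245,0],"angular":[0,0,-68]},
])

```text
time: 15.92
eef_pos: [0.5071, 0.1775, 0.2831]
ee_rot: [-0.001, 0.989, 0.145, -0.001]
ft_force: [-0.1, 1.2, -4.0]
gripper_width: 0.414
grip_force: 70.7
```

>>> drive_tool([
  {"claw":1,"travel":[0,0,-0.01],"angular":[0,0,0]},
  {"claw":1,"travel":[0,0,-0.03],"angular":[0,0,0]},
  {"claw":1,"travel":[0,0,-0.06],"angular":[0,0,0]},
  {"claw":1,"travel":[0,0,-0.09],"angular":[0,0,0]},
  {"claw":1,"travel":[0,0,-0.12],"angular":[0,0,0]},
  {"claw":1,"travel":[0,0,-0.145],"angular":[0,0,0]},
  {"claw":1,"travel":[0,0,-0.165],"angular":[0,0,0]},
  {"claw":1,"travel":[0,0,-0.18],"angular":[0,0,0]},
  {"claw":1,"travel":[0,0,-0.188],"angular":[0,0,0]},
  {"claw":1,"travel":[0,0,-0.19],"angular":[0,0,0]},
  {"claw":1,"travel":[0,0,-0.19],"angular":[0,0,0]},
  {"claw":1,"travel":[0,0,-0.19],"angular":[0,0,0]},
])

```text
time: 16.92
eef_pos: [0.5086, 0.1749, 0.0946]
ee_rot: [-0.0, 0.99, 0.144, 0.001]
ft_force: [0.5, 0.1, -2.7]
gripper_width: 0.411
grip_force: 70.7
```

>>> drive_tool([
  {"claw":1,"travel":[0,0,-0.002],"angular":[0,0,0]},
  {"claw":1,"travel":[0,0,-0.004],"angular":[0,0,0]},
  {"claw":1,"travel":[0,0,-0.006],"angular":[0,0,0]},
  {"claw":1,"travel":[0,0,-0.007],"angular":[0,0,0]},
  {"claw":1,"travel":[0,0,-0.008],"angular":[0,0,0]},
  {"claw":1,"travel":[0,0,-0.008],"angular":[0,0,0]},
  {"claw":1,"travel":[0,0,-0.008],"angular":[0,0,0]},
])

```text
time: 17.5
eef_pos: [0.5082, 0.1751, 0.0866]
ee_rot: [0.0, 0.99, 0.144, 0.0]
ft_force: [-3.6, -2.0, 6.3]
gripper_width: 0.414
grip_force: 71.9
```

Contact with the tray floor. I'll release, wait and rise.

>>> drive_tool([
  {"claw":0.0,"travel":[0,0,0],"angular":[0,0,0]},
  {"claw":-0.3,"travel":[0,0,0],"angular":[0,0,0]},
  {"claw":-0.6,"travel":[0,0,0],"angular":[0,0,0]},
  {"claw":-1,"travel":[0,0,0],"angular":[0,0,0]},
  {"claw":-1,"travel":[0,0,0],"angular":[0,0,0]},
  {"claw":-1,"travel":[0,0,0],"angular":[0,0,0]},
  {"claw":-1,"travel":[0,0,0],"angular":[0,0,0]},
  {"claw":-1,"travel":[0,0,0],"angular":[0,0,0]},
  {"claw":-1,"travel":[0,0,0.005],"angular":[0,0,0]},
  {"claw":-1,"travel":[0,0,0.015],"angular":[0,0,0]},
  {"claw":-1,"travel":[0,0,0.035],"angular":[0,0,0]},
  {"claw":-1,"travel":[0,0,0.06],"angular":[0,0,0]},
  {"claw":-1,"travel":[0,0,0.09],"angular":[0,0,0]},
  {"claw":-1,"travel":[0,0,0.12],"angular":[0,0,0]},
  {"claw":-1,"travel":[0,0,0.15],"angular":[0,0,0]},
  {"claw":-1,"travel":[0,0,0.18],"angular":[0,0,0]},
  {"claw":-1,"travel":[0,0,0.18],"angular":[0,0,0]},
  {"claw":-1,"travel":[0,0,0.18],"angular":[0,0,0]},
])

```text
time: 19.0
eef_pos: [0.5088, 0.1756, 0.2685]
ee_rot: [0.0, 0.99, 0.144, 0.002]
ft_force: [-0.1, -0.2, -1.3]
gripper_width: 0.996
grip_force: 0.0
```

```bash
python3 - <<'E'
from h import *
s=read_state();print(s['time'],s['eef_pos'],s['gripper_width'],s['ft_force'],s['joint_vel'])
t=camera("top")[:,:,::-1];c=camera("scene")[:,:,::-1]
z=lambda im,x,y,w,h:cv2.resize(im[y:y+h,x:x+w],(400,300),interpolation=cv2.INTER_CUBIC)
cv2.imwrite("pics/c6.png",np.hstack([z(c,260,180,160,120),z(t,390,112,120,90)]))
E
```

```text
19.0 [0.5088 0.1756 0.2685] 0.9962696789272396 [-0.1421 -0.1506 -1.3377] [-0.0033  0.0354  0.0119  0.0522  0.0102 -0.0169 -0.0054]
```

View pics/c6.png

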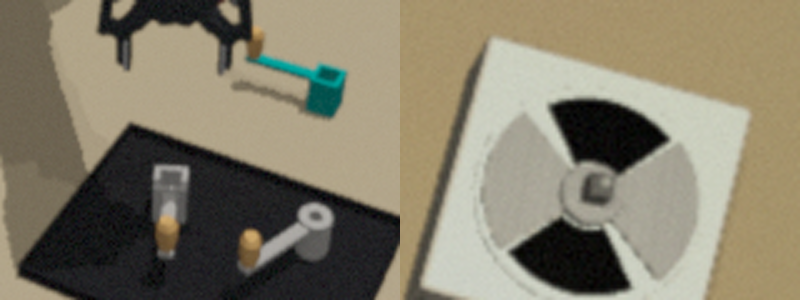

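The crank stands upright in the tray, the spare hasn't moved, and both vent openings are fully uncovered.

```bash
python3 -c "
from workcell import *
print(job_done())"
```

```text
the job is handed in; nothing more can be done
None
```

The vent is open to its stop, the square-hub crank is back upright in the tray, the round-hub crank was not touched, and the job was handed in at about 19 s.

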